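# Load the last jar and hold the clamp cover over its threaded holes

## Robot

A 6-joint arm with a two-finger parallel gripper is mounted at the origin on the work surface. World frame = base frame: x ahead of the robot, y to its left, z up, the work surface at z = 0. Lengths are in m, angles in rad, forces in N, time in s.
With the tool pointing down it reaches from about 0.25 to 0.725 m from the base axis. Payload 4 kg.
Tool frame: the origin (TCP) lies at the very end of the fingers, on their centre line; the grasp point (between the pads) lies 19 mm behind it; z points along the fingers, x is the direction in which the jaws open and shut, and the axes are right-handed (so a half turn about z gives the same grasp; the last joint's range is limited). The gripper opens to 85 mm and grips with 20 to 120 N. Pads are 22 mm wide; open, the fingers measure 114 mm over their backs; the gripper's body (76 mm by 85 mm) begins 54 mm behind the grasp point. The pads swing forward as they close: fully open they stand 13 mm farther back than shut.
Start: joints at [-1.101, 0.241, 0.005, 1.335, 0, 1.571], TCP at [0.226, -0.446, 0.231] pointing down, gripper open.
Joint ranges: [-2.72, 2.72], [-1.05, 1.87], [-1.09, 1.28], [-1.99, 2.15], [-1.42, 1.44], [-3.14, 3.14]. Speed limits (rad/s): [2.79, 2.79, 3.14, 3.14, 3.14, 3.14].

## Interface

Orientations are given as a 3x3 rotation matrix whose columns are the frame's x, y, z axes.
In Python, from bench import monitor, eyes, r gives the robot as it stands.
- The arm moves only by the tool move_arm, never from a script. Its argument "deltas" is a list of rows, each an object of numbers: "x", "y", "z": the shift along the tool's x, y, z in m; "spin": the turn about the tool's z in rad. In form: [{"x": .., "y": .., "z": .., "spin": ..}, ...]. A call has 1 to 10 rows; each row is the pose to reach, as a shift and turn from the pose measured when the call began, along the tool's axes at that moment; what a row does not reach only later rows make up. A row lasts 1/10 s, in which the tool goes at most 50 mm and 8.59 degrees, less where a joint would pass 70% of its speed; a pose out of reach is approached as far as the arm can. A call with a gripper value outside its range is refused whole. "grip" is the opening, from 0 (shut) to 1 (fully open), set as the call begins (left out, the last holds). The fingers move at their own pace and stop on an object; "force" is the grip in N (left out, the last holds). Time passes only in rows, so rows that repeat a pose let the fingers close. It gives the time, the measured TCP pose, the force and the opening at its end, in the units of the state.
- monitor.get_state(): the state, without advancing time (a new reading comes with each control period).
- eyes.capture(name): name is "scene" or "top" or "wrist"; returns the picture (420x560x3 uint8, red, green, blue); there is no depth.
- eyes.camera_info(name): a dict with "vfov" (degrees; the focal length in pixels is half the picture's height over the tangent of half this angle, whatever the lens; pixels are square), "cx", "cy" (the principal point, pixels), "R" (3x3) and "t" (3): a world point X has camera coordinates R X + t; the wrist camera has in their place "mount" (4x4, takes a point from camera to tool coordinates, whose origin is the TCP and whose axes are the tool frame's). Camera axes: x right, y down, z forward; pixel columns grow to the right and rows downward; lengths in m; the calibration is good to about 2 mm. A picture is of the moment at which its call begins: read the wrist's pose just before it. camera_info takes no time and is no camera call.
- r.close_job(): hands the job in, once; it reports no verdict.
Trained networks look in the newest picture that a camera, given by its name, has taken for a name from the list of things; names that differ only in an ending like _2 or _b are one class to them, and where a whole thing is asked for, a point or a joint stands for the part that bears it (a point fixed in the world has none). Each returns a list of dicts, best first, with "conf" (0 to 1); they miss things now and then, are a little off and sometimes report something else, mostly with a low value. They report only what shows in the picture. A call takes as long as a camera call. They do not tell look-alikes from the thing itself.
- eyes.masks_of(name, camera): "region" (420x560 bool, what is visible of it) and "extent" ([centre column, centre row, width, height] in pixels, round what is visible of it).
The state is a dict: "time_s": time; "qpos": joint angles; "qd": joint speeds; "joint_efforts": joint torques, N m; "position": TCP position; "orientation": TCP orientation; "contact_force": force on the tool from outside, world axes, zero at the start; "wrist_torque": the same for the moment, N m; "grip_width": opening from 0.0 (shut) to 1.0 (fully open).
Only numpy, scipy, OpenCV 4.12 (cv2) and the standard library are available. Lean on these libraries where they do the work, as an engineer would, in place of code of your own. Each camera call takes 0.05 s, during which the arm holds its last target. There are 200 camera calls.

## Task

Put the sample jar that is still in the grey rack fully down into the empty well of the aluminium vial clamp and let go of it. Then pick up the clamp's cover plate by its handle and hold it level over the clamp, a finger's breadth above the jar caps and touching nothing below, with its four screw holes lined up over the four threaded holes in the end pillars (either way round) so that I can drop the screws straight through and start them. Finish still holding it there, quite still, and leave the dish of screws, the bottle and the screwdriver where they are.

Things in the scene. Friction and masses are not known exactly. Their poses are not given: they have to be found in the camera images.
- clamp: aluminium vial clamp, fixed, 66 (x) by 184 mm (y). Deck 36 mm high with 3 wells at x = 0, y = -44, 0, 44 mm: 32 mm wide, floor at z = 8 mm, one empty; a seated jar's origin is at z = 8, its cap top at 69 mm. At each end (|y| 70 to 92 mm) a pillar 66 mm high with two threaded holes in its top. Fingers closing along x clear the neighbours. Origin: centre of underside, z up
- cover: loose cover plate lying on the bench, 66 (x) by 184 mm (y), 0.2 to 0.45 kg. Rubber pad 50 x 132 mm below (z 0 to 2), aluminium plate (z 2 to 8) with a 13 mm hole near each corner; U-handle on top: bar along y, 96 mm long, 10 mm wide (x), z 34 to 48 mm, over the plate's centre (and its centre of mass), on posts at y = -43 and 43 mm. Same after a half turn. Origin: centre of underside, z up
- rack: grey plastic vial rack, fixed on the bench on the other side of the clamp from the cover: 100 x 100 x 20 mm, four square pockets 31 mm wide at x, y = -22 and 22 mm, floor at z = 8 mm. The jar to load stands in the pocket at x = 22, y = 22 mm, cap top at z = 69 mm; the others are empty. Origin: centre of the underside, z up
- jar_a: one of three identical white sample jars, upright, 61 mm tall, body 28 mm in diameter, screw cap 28 mm in diameter over the top 16 mm, 35 g. This one already stands in one of the clamp's wells, any of the three. Origin: centre of its underside, z up
- jar_b: one of three identical white sample jars, upright, 61 mm tall, body 28 mm in diameter, screw cap 28 mm in diameter over the top 16 mm, 35 g. This one already stands in one of the clamp's wells, any of the three. Origin: centre of its underside, z up
- jar_c: one of three identical white sample jars, upright, 61 mm tall, body 28 mm in diameter, screw cap 28 mm in diameter over the top 16 mm, 35 g. This one stands in the rack and is to be loaded. Origin: centre of its underside, z up
- clamp_tap0 (a point): mouth of the 6 mm threaded hole at x, y = (-20,-81) mm of the clamp, 66 mm above the bench
- clamp_tap1 (a point): mouth of the 6 mm threaded hole at x, y = (20,-81) mm of the clamp, 66 mm above the bench
- clamp_tap2 (a point): mouth of the 6 mm threaded hole at x, y = (20,81) mm of the clamp, 66 mm above the bench
- clamp_tap3 (a point): mouth of the 6 mm threaded hole at x, y = (-20,81) mm of the clamp, 66 mm above the bench
- cover_hole0 (a point): centre of the 13 mm screw hole at x, y = (-20,-81) mm of the cover, at the plate's lower face (z = 2 mm)
- cover_hole1 (a point): centre of the 13 mm screw hole at x, y = (20,-81) mm of the cover, at the plate's lower face (z = 2 mm)
- cover_hole2 (a point): centre of the 13 mm screw hole at x, y = (20,81) mm of the cover, at the plate's lower face (z = 2 mm)
- cover_hole3 (a point): centre of the 13 mm screw hole at x, y = (-20,81) mm of the cover, at the plate's lower face (z = 2 mm)
- dish: round steel dish, 84 mm across, 18 mm high, with four thumbscrews in it; bystander. Origin: centre of the underside
- reagent: amber glass reagent bottle, 68 mm diameter, 150 mm tall, standing; bystander. Origin: centre of the underside
- screwdriver: screwdriver lying flat, about 180 mm long; bystander. Origin near the middle of its length
Not all that is in view belongs to the job. Leave any green, purple or turquoise look-alike of the rack alone.

How it is judged:
By the outcome, as a careful person would: the job done as asked, in the order asked, and still so for the second after the job is handed in, while the arm keeps its last pose, push and grip.
It also fails if it takes over 61 s, if anything falls off the work surface, if the arm or the gripper's body presses on something with over 40 N, if the wrist force passes 120 N, or if a joint passes its speed limit or range.

## Working session

There is one attempt and no reset: what is moved stays moved. The work goes in short steps, Python scripts to look and compute and a tool call to move; the robot and the scene stay as the last step left them, time stands still between calls to the robot, and variables do not carry over. Pictures are saved under pics/ and viewed, about 8 in all and at most 12, crops included, and the job is handed in when it is done.

Besides the shell and the picture viewer there is one more tool, called after "Call:" as a command line: name --argument value ..., lists and objects as JSON in quotes. move_arm: Moves the arm, as the interface text tells. Its arguments: {"type":"object","properties":{"deltas":{"type":"array","items":{"type":"object","properties":{"x":{"type":"number"},"y":{"type":"number"},"z":{"type":"number"},"spin":{"type":"number"}}}},"grip":{"type":"number"},"force":{"type":"number"}},"required":["deltas"]}

```bash
mkdir -p pics; ls; python3 - <<'E'
from bench import monitor, eyes, r
import cv2,numpy as np
s=monitor.get_state();print({k:np.round(v,3).tolist() for k,v in s.items()})
for n in("scene","top","wrist"):
    i=eyes.camera_info(n);print(n,{k:np.round(v,4).tolist() for k,v in i.items()})
a=eyes.capture("top");cv2.imwrite("pics/top0.png",a[:,:,::-1])
b=eyes.capture("scene");cv2.imwrite("pics/scene0.png",b[:,:,::-1])
for n in("clamp","cover","rack","jar_c"):
  for c in("top","scene"):
    print(n,c,[(round(d["conf"],2),np.round(d["extent"]).tolist()) for d in eyes.masks_of(n,c)])
E
```

```text
pics
{'time_s': 0.0, 'qpos': [-1.101, 0.241, 0.004, 1.335, -0.0, 1.571], 'qd': [-0.001, -0.002, -0.0, -0.001, -0.0, -0.002], 'joint_efforts': [0.0, -37.232, 25.241, 0.017, 0.0, -0.0], 'position': [0.226, -0.445, 0.23], 'orientation': [[0.453, -0.892, -0.001], [-0.892, -0.453, 0.002], [-0.002, 0.0, -1.0]], 'contact_force': [0.079, 0.988, 0.209], 'wrist_torque': [-0.009, -0.021, -0.029], 'grip_width': 1.0}
scene {'vfov': 57.6461, 'cx': 278.4227, 'cy': 207.8918, 'R': [[0.4839, 0.875, 0.0136], [0.6303, -0.3377, -0.6991], [-0.6071, 0.3469, -0.7149]], 't': [-0.271, -0.2902, 1.2645]}
top {'vfov': 53.3262, 'cx': 285.7897, 'cy': 219.2747, 'R': [[-0.0216, -0.9997, -0.0095], [-0.988, 0.0228, -0.1527], [0.1528, 0.0061, -0.9882]], 't': [0.0307, 0.5412, 1.0874]}
wrist {'vfov': 67.1204, 'cx': 281.8162, 'cy': 210.2774, 'mount': [[1.0, -0.0002, -0.0, -0.0002], [0.0002, 0.9661, 0.2582, -0.0633], [-0.0, -0.2582, 0.9661, -0.143], [0.0, 0.0, 0.0, 1.0]]}
clamp top [(0.71, [272.0, 222.0, 72.0, 40.0]), (0.34, [402.0, 251.0, 20.0, 11.0])]
clamp scene [(0.92, [294.0, 215.0, 72.0, 64.0]), (0.45, [155.0, 308.0, 46.0, 63.0])]
cover top [(0.95, [185.0, 264.0, 71.0, 34.0]), (0.69, [272.0, 219.0, 75.0, 36.0]), (0.49, [407.0, 256.0, 49.0, 47.0])]
cover scene [(0.84, [348.0, 165.0, 62.0, 30.0])]
rack top [(0.67, [357.0, 200.0, 46.0, 49.0]), (0.59, [408.0, 255.0, 45.0, 42.0]), (0.58, [415.0, 320.0, 52.0, 52.0]), (0.57, [351.0, 297.0, 45.0, 44.0]), (0.28, [256.0, 222.0, 12.0, 13.0])]
rack scene [(0.91, [191.0, 196.0, 56.0, 42.0]), (0.85, [132.0, 247.0, 62.0, 55.0]), (0.81, [216.0, 276.0, 68.0, 56.0]), (0.63, [114.0, 204.0, 60.0, 46.0])]
jar_c top [(0.67, [272.0, 216.0, 9.0, 12.0]), (0.56, [185.0, 268.0, 70.0, 30.0]), (0.51, [402.0, 249.0, 22.0, 10.0])]
jar_c scene [(0.77, [308.0, 200.0, 15.0, 21.0]), (0.5, [299.0, 210.0, 13.0, 22.0]), (0.35, [296.0, 214.0, 76.0, 70.0])]
```

```bash
python3 - <<'E'
import cv2
a=cv2.imread("pics/top0.png")[150:370,130:470];cv2.imwrite("pics/top0c.png",cv2.resize(a,None,fx=2.3,fy=2.3,interpolation=cv2.INTER_CUBIC))
E
```

```text
(no output)
```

View pics/top0c.png

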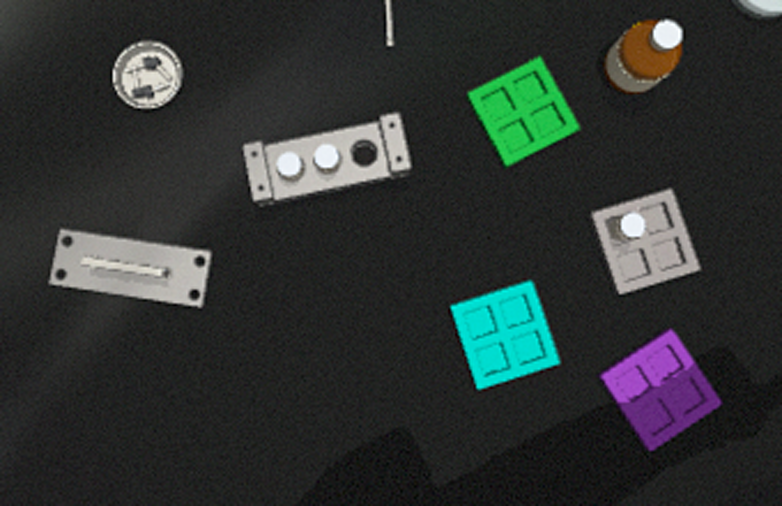

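View pics/scene0.png

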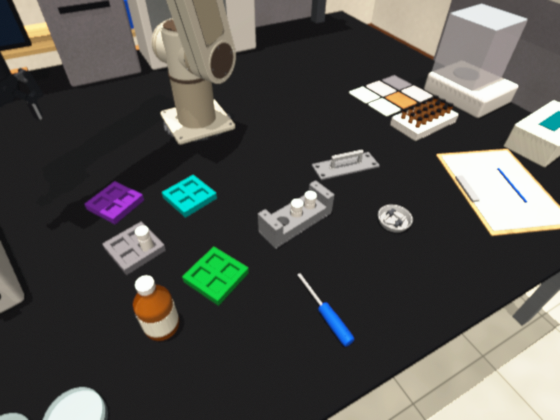

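The grey rack is the one at crop (645,242), i.e. top (410,255). It is the only grey rack and has the jar at (632,225); green (523,110), turquoise (505,335) and purple (660,390) are look-alikes. The clamp is at crop (327,158) with its empty well at the right end (364,153), and the cover is at (130,268).

```bash
cat >h.py <<'E'
from bench import monitor, eyes, r
import cv2,numpy as np
def back(name,px,z,state=None):
    """pixels (N,2) -> world points at height z (pinhole)"""
    i=eyes.camera_info(name);f=210/np.tan(np.radians(i["vfov"]/2))
    px=np.atleast_2d(px).astype(float);d=np.c_[(px[:,0]-i["cx"])/f,(px[:,1]-i["cy"])/f,np.ones(len(px))]
    if name=="wrist":
        M=np.array(i["mount"]);R0=np.array(state["orientation"]);p=np.array(state["position"])
        o=p+R0@M[:3,3];D=d@(R0@M[:3,:3]).T
    else:
        R=np.array(i["R"]);o=-R.T@np.array(i["t"]);D=d@R
    return o+D*((np.asarray(z)-o[2])/D[:,2])[:,None]
def proj(name,X,state=None):
    i=eyes.camera_info(name);f=210/np.tan(np.radians(i["vfov"]/2));X=np.atleast_2d(X)
    if name=="wrist":
        M=np.array(i["mount"]);R0=np.array(state["orientation"]);p=np.array(state["position"])
        c=((X-p)@R0-M[:3,3])@M[:3,:3]
    else: c=X@np.array(i["R"]).T+np.array(i["t"])
    return c[:,:2]/c[:,2:]*f+[i["cx"],i["cy"]]
def tool(dw,state):
    return np.array(state["orientation"]).T@np.asarray(dw)
E
python3 - <<'E'
from h import *
c=lambda L:np.array(L)/2.3+[130,150]
def show(n,L,z): print(n,np.round(back("top",c(L),z),3)[:,:2].tolist())
show("clamp pillar holes",[(254,155),(261,187),(391,126),(399,160)],.066)
show("caps/ jar",[(289,165),(327,156),(632,225)],.069)
show("well",[(364,153)],.036)
show("rack corners",[(592,212),(672,190),(700,270),(622,294)],.02)
show("cover holes",[(67,241),(61,275),(200,261),(194,295)],.008)
show("handle",[(83,263),(165,272)],.048)
E
```

```text
clamp pillar holes [[0.546, 0.138], [0.509, 0.13], [0.576, -0.02], [0.536, -0.028]]
caps/ jar [[0.533, 0.098], [0.542, 0.054], [0.455, -0.289]]
well [[0.55, 0.012]]
rack corners [[0.476, -0.257], [0.5, -0.353], [0.405, -0.379], [0.379, -0.286]]
cover holes [[0.456, 0.37], [0.416, 0.376], [0.429, 0.21], [0.389, 0.217]]
handle [[0.427, 0.338], [0.415, 0.243]]
```

Call:
move_arm --deltas '[{"x": -0.01,"y": -0.05,"z": 0.01,"spin": -0.14},{"x": -0.02,"y": -0.09,"z": 0.02,"spin": -0.28},{"x": -0.025,"y": -0.13,"z": 0.03,"spin": -0.42},{"x": -0.03,"y": -0.17,"z": 0.04,"spin": -0.56},{"x": -0.036,"y": -0.21,"z": 0.05,"spin": -0.7},{"x": -0.036,"y": -0.25,"z": 0.05,"spin": -0.84},{"x": -0.036,"y": -0.275,"z": 0.05,"spin": -0.98},{"x": -0.036,"y": -0.275,"z": 0.05,"spin": -1.12},{"x": -0.036,"y": -0.275,"z": 0.05,"spin": -1.27},{"x": -0.036,"y": -0.275,"z": 0.05,"spin": -1.28}]' --grip 1

```text
time_s: 1.5
position: [0.4555, -0.2889, 0.1811]
orientation: [[0.984, 0.179, -0.0], [0.179, -0.984, 0.0], [-0.0, -0.0, -1.0]]
contact_force: [0.4, 0.7, -1.1]
grip_width: 1.003
```

```bash
python3 - <<'E'
from h import *
s=monitor.get_state();print(s["time_s"],np.round(s["position"],4),np.round(s["orientation"],3).tolist(),np.round(s["qpos"],2))
a=eyes.capture("wrist");cv2.imwrite("pics/w1.png",a[:,:,::-1]);print(proj("wrist",[[.455,-.289,.069],[.44,-.319,.02]],s))
for d in eyes.masks_of("jar_c","wrist"):print(d["conf"],np.round(d["extent"]))
E
```

```text
1.5 [ 0.4555 -0.2889  0.1811] [[0.984, 0.179, -0.0], [0.179, -0.984, 0.0], [-0.0, -0.0, -1.0]] [-0.57  0.34  0.02  1.24  0.    0.83]
[[283.40544375 206.42692994]
 [263.10255066 220.3443854 ]]
```

View pics/w1.png

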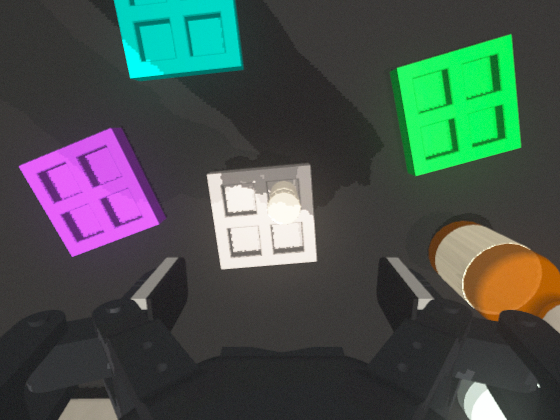

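The wrist view confirms the grey rack at (263,217) with the jar cap at about (284,208). The predicted pixel is (283,206), so the jar lies directly under the tool. Descending.

Call:
move_arm --deltas '[{"y": 0.001,"z": 0.045},{"y": 0.001,"z": 0.085},{"y": 0.001,"z": 0.115},{"y": 0.001,"z": 0.135},{"y": 0.001,"z": 0.142},{"y": 0.001,"z": 0.142}]'

```text
$.deltas[0]: bad value
```

Call:
move_arm --deltas '[{"z": 0},{"z": 0},{"z": 0},{"z": 0},{"z": 0},{"z": 0},{"z": 0},{"z": 0}]' --grip 0.2 --force 25

```text
$.deltas[0]: bad value
```

Call:
move_arm --deltas '[{"x": 0,"y": 0.001,"z": 0.045,"spin": 0},{"x": 0,"y": 0.001,"z": 0.085,"spin": 0},{"x": 0,"y": 0.001,"z": 0.115,"spin": 0},{"x": 0,"y": 0.001,"z": 0.135,"spin": 0},{"x": 0,"y": 0.001,"z": 0.142,"spin": 0},{"x": 0,"y": 0.001,"z": 0.142,"spin": 0}]'

```text
time_s: 2.2
position: [0.4546, -0.29, 0.0385]
orientation: [[0.985, 0.174, -0.002], [0.174, -0.985, 0.001], [-0.002, -0.001, -1.0]]
contact_force: [-0.3, -0.3, -0.1]
grip_width: 1.0
```

Call:
move_arm --deltas '[{"x": 0,"y": 0,"z": 0,"spin": 0},{"x": 0,"y": 0,"z": 0,"spin": 0},{"x": 0,"y": 0,"z": 0,"spin": 0},{"x": 0,"y": 0,"z": 0,"spin": 0},{"x": 0,"y": 0,"z": 0,"spin": 0},{"x": 0,"y": 0,"z": 0,"spin": 0},{"x": 0,"y": 0,"z": 0,"spin": 0},{"x": 0,"y": 0,"z": 0,"spin": 0}]' --grip 0.2 --force 25

```text
time_s: 3.0
position: [0.4553, -0.2904, 0.0394]
orientation: [[0.985, 0.174, -0.0], [0.174, -0.985, 0.0], [-0.0, -0.0, -1.0]]
contact_force: [1.3, 0.5, 5.2]
grip_width: 0.319
```

Call:
move_arm --deltas '[{"x": 0,"y": 0,"z": -0.02,"spin": 0},{"x": 0,"y": 0,"z": -0.05,"spin": 0},{"x": 0,"y": 0,"z": -0.09,"spin": 0},{"x": 0,"y": 0,"z": -0.12,"spin": 0},{"x": 0,"y": 0,"z": -0.12,"spin": 0}]'

```text
time_s: 3.5
position: [0.4578, -0.292, 0.1639]
orientation: [[0.985, 0.174, 0.007], [0.174, -0.985, -0.004], [0.006, 0.006, -1.0]]
contact_force: [0.3, -0.2, -0.9]
grip_width: 0.315
```

```bash
python3 - <<'E'
from h import *
s=monitor.get_state();print(s["time_s"],np.round(s["position"],4),s["grip_width"],s["contact_force"])
print(np.round(tool(np.array([.5496,.0117,s["position"][2]])-s["position"],s),4))
a=eyes.capture("wrist");cv2.imwrite("pics/w2.png",a[:,:,::-1])
for z in(.189-.0,.184,.179): print(proj("wrist",[[*s["position"][:2],s["position"][2]+.03]],s))
for d in eyes.masks_of("jar_c","wrist"):print(d["conf"],np.round(d["extent"]))
E
```

```text
3.5 [ 0.4578 -0.292   0.1639] 0.3148996134925995 [ 0.3267087  -0.21035138 -0.85229293]
[ 0.1431 -0.2832 -0.0007]
[[286.74032132 294.67165792]]
[[286.74032132 294.67165792]]
[[286.74032132 294.67165792]]
0.83 [283. 274.  72. 106.]
```

View pics/w2.png

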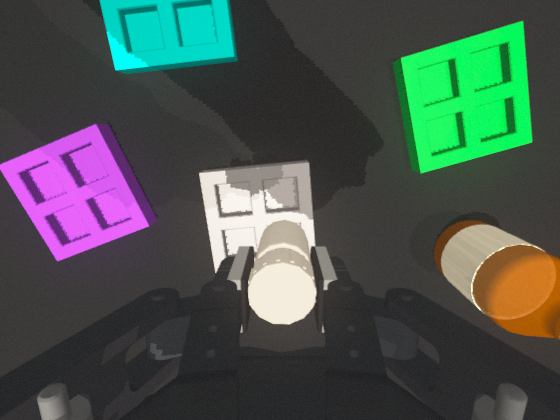

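The jar is held upright and central in the jaws, with the cap centre at (282,293) and the jaws either side. Carrying it over the clamp.

Call:
move_arm --deltas '[{"x": 0.015,"y": -0.03,"z": 0,"spin": 0},{"x": 0.035,"y": -0.07,"z": 0,"spin": 0},{"x": 0.055,"y": -0.11,"z": 0,"spin": 0},{"x": 0.075,"y": -0.15,"z": 0,"spin": 0},{"x": 0.095,"y": -0.19,"z": 0,"spin": 0},{"x": 0.115,"y": -0.23,"z": 0,"spin": 0},{"x": 0.135,"y": -0.265,"z": 0,"spin": 0},{"x": 0.143,"y": -0.283,"z": 0,"spin": 0},{"x": 0.143,"y": -0.283,"z": 0,"spin": 0},{"x": 0.143,"y": -0.283,"z": 0,"spin": 0}]'

```text
time_s: 4.6
position: [0.5457, 0.0132, 0.1575]
orientation: [[0.985, 0.175, -0.004], [0.175, -0.985, -0.001], [-0.004, 0.0, -1.0]]
contact_force: [-0.8, -0.9, -0.2]
grip_width: 0.318
```

Call:
move_arm --deltas '[{"x": 0,"y": 0,"z": 0,"spin": 0},{"x": 0,"y": 0,"z": 0,"spin": 0}]'

```text
time_s: 4.8
position: [0.5448, 0.0119, 0.1566]
orientation: [[0.985, 0.173, -0.006], [0.173, -0.985, -0.001], [-0.006, 0.0, -1.0]]
contact_force: [0.5, -0.2, -0.5]
grip_width: 0.319
```

```bash
python3 - <<'E'
from h import *
s=monitor.get_state();print(s["time_s"],np.round(s["position"],4),np.round(s["orientation"],4).tolist())
a=eyes.capture("wrist");cv2.imwrite("pics/w3.png",a[:,:,::-1])
s2=monitor.get_state();print(np.round(s2["position"],4),np.round(s2["orientation"],4).tolist())
C=np.array([.5418,.055,0]);y=np.array([-.178,.984,0]);x=np.array([.984,.178,0])
print(proj("wrist",[C+x*a+y*b+[0,0,h] for a,b,h in[(-.02,-.081,.066),(.02,-.081,.066),(.02,.081,.066),(-.02,.081,.066),(0,0,.069),(0,.044,.069)]],s).round())
E
```

```text
4.8 [0.5448 0.0119 0.1566] [[0.9849, 0.1728, -0.0058], [0.1728, -0.985, -0.0011], [-0.0059, 0.0001, -1.0]]
[0.5451 0.012  0.157 ] [[0.9849, 0.1728, -0.005], [0.1728, -0.985, -0.001], [-0.0051, 0.0001, -1.0]]
[[266. 259.]
 [316. 259.]
 [322.  33.]
 [261.  34.]
 [291. 157.]
 [291.  92.]]
```

View pics/w3.png

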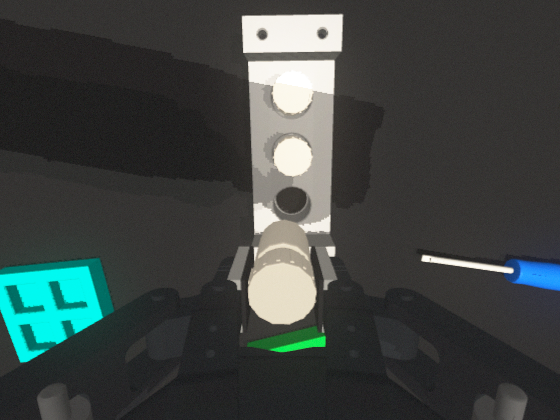

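The view shows taps at (262,34) and (322,33), jar caps at (292,92) and (292,156), and the empty well at (291,201). All are within about 1–2 px of the predicted clamp pose. Refining by fit.

```bash
cat >>h.py <<'E'
def blob(g,cx,cy,rad,dark,thr):
    """centroid of dark/bright component nearest the middle of a window"""
    x0,y0=int(cx-rad),int(cy-rad);w=g[y0:y0+2*rad+1,x0:x0+2*rad+1]
    m=((w<thr) if dark else (w>thr)).astype(np.uint8)
    n,l,st,c=cv2.connectedComponentsWithStats(m,connectivity=4)
    k=min(range(1,n),key=lambda k:np.hypot(*(c[k]-rad))+(100 if st[k][4]<8 else 0))
    return c[k]+[x0,y0],st[k][4]
E
python3 - <<'E'
from h import *
from scipy.optimize import least_squares
s=monitor.get_state();a=eyes.capture("wrist");g=cv2.cvtColor(a,cv2.COLOR_RGB2GRAY)
print(np.round(s["position"],4),np.round(s["orientation"],4).tolist())
obs=[];loc=[]
for c,p,d,t,rad in[((262,34),(-.02,.081,.066),1,110,9),((322,33),(.02,.081,.066),1,110,9),((291,201),(0,-.044,.036),1,70,20),((292,93),(0,.044,.069),0,215,24),((292,156),(0,0,.069),0,215,24)]:
    b,n=blob(g,*c,rad,d,t);print(p,b.round(1),n);obs.append(b);loc.append(p)
obs=np.array(obs);loc=np.array(loc)
def world(v,L):
    c,q=np.cos(v[2]),np.sin(v[2]);return np.c_[v[0]+c*L[:,0]-q*L[:,1],v[1]+q*L[:,0]+c*L[:,1],L[:,2]]
for sel in([0,1,2],[0,1],[0,1,2,3,4]):
    f=least_squares(lambda v:(proj("wrist",world(v,loc[sel]),s)-obs[sel]).ravel(),[.5418,.055,.179])
    w=world(f.x,np.array([[0,-.044,0]]))[0]
    print(sel,f.x.round(4),f.fun.round(1),"well",w.round(4),"tool delta",tool(w-np.array(s["position"]),s).round(4))
E
```

```text
[0.5451 0.012  0.157 ] [[0.9849, 0.1728, -0.005], [0.1728, -0.985, -0.001], [-0.0051, 0.0001, -1.0]]
(-0.02, 0.081, 0.066) [261.3  34.3] 55
(0.02, 0.081, 0.066) [321.1  33.3] 54
(0, -0.044, 0.036) [290.7 199.2] 575
(0, 0.044, 0.069) [292.2  87.7] 1769
(0, 0, 0.069) [291.9 156.5] 1129
[0, 1, 2] [0.5422 0.0561 0.1841] [-0.2 -1.7  0.1 -1.5  0.1  4.8] well [0.5503 0.0128 0.    ] tool delta [6.00e-03 1.00e-04 1.57e-01]
[0, 1] [0.5426 0.0551 0.1865] [-0.1  0.   0.1  0. ] well [0.5508 0.0119 0.    ] tool delta [0.0064 0.0011 0.157 ]
[0, 1, 2, 3, 4] [0.5424 0.0564 0.1847] [-0.  -2.2  0.3 -2.1  0.3  4.4 -0.5  2.7 -0.1 -1.3] well [0.5504 0.0132 0.    ] tool delta [ 0.0063 -0.0002  0.157 ]
```

Call:
move_arm --deltas '[{"x": 0.003,"y": 0,"z": 0,"spin": -0.01},{"x": 0.006,"y": 0,"z": 0,"spin": -0.01},{"x": 0.006,"y": 0,"z": 0.03,"spin": -0.01},{"x": 0.006,"y": 0,"z": 0.055,"spin": -0.01},{"x": 0.006,"y": 0,"z": 0.07,"spin": -0.01},{"x": 0.006,"y": 0,"z": 0.075,"spin": -0.01},{"x": 0.006,"y": 0,"z": 0.075,"spin": -0.01},{"x": 0.006,"y": 0,"z": 0.075,"spin": -0.01},{"x": 0.006,"y": 0,"z": 0.075,"spin": -0.01}]'

```text
time_s: 5.8
position: [0.552, 0.0131, 0.0835]
orientation: [[0.983, 0.183, -0.002], [0.183, -0.983, -0.001], [-0.002, 0.001, -1.0]]
contact_force: [0.9, -0.0, -0.1]
grip_width: 0.32
```

```bash
python3 - <<'E'
from h import *
s=monitor.get_state();print(s["time_s"],np.round(s["position"],4),np.round(s["orientation"],4).tolist(),s["contact_force"])
for w in([.5504,.0132],[.5508,.0119]):print(tool(np.array([*w,.0395])-s["position"],s).round(4))
a=eyes.capture("wrist");cv2.imwrite("pics/w4.png",cv2.resize(a[100:400,130:430,::-1],None,fx=2,fy=2))
E
```

```text
5.8 [0.552  0.0131 0.0835] [[0.9832, 0.1827, -0.0018], [0.1827, -0.9832, -0.0009], [-0.0019, 0.0005, -1.0]] [ 0.86336078 -0.01487075 -0.05067219]
[-0.0015 -0.0004  0.044 ]
[-0.0013  0.0009  0.044 ]
```

View pics/w4.png

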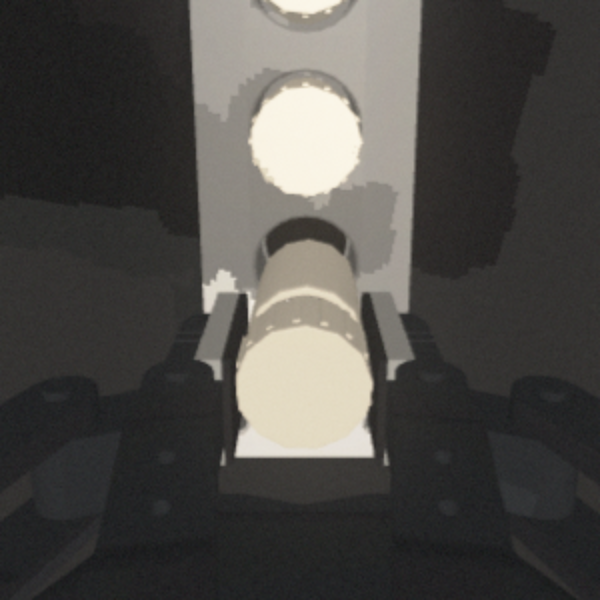

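The jar (x≈307) sits over the well mouth (x≈307, between clamp edges at 200 and 413). Lowering it.

Call:
move_arm --deltas '[{"x": -0.001,"y": 0,"z": 0.006,"spin": 0},{"x": -0.001,"y": 0,"z": 0.012,"spin": 0},{"x": -0.001,"y": 0,"z": 0.018,"spin": 0},{"x": -0.001,"y": 0,"z": 0.024,"spin": 0},{"x": -0.001,"y": 0,"z": 0.024,"spin": 0}]'

```text
time_s: 6.35
position: [0.5498, 0.0128, 0.058]
orientation: [[0.983, 0.183, -0.005], [0.183, -0.983, -0.001], [-0.005, 0.0, -1.0]]
contact_force: [0.5, -0.8, -0.9]
grip_width: 0.316
```

Call:
move_arm --deltas '[{"x": 0,"y": 0,"z": 0.006,"spin": 0},{"x": 0,"y": 0,"z": 0.012,"spin": 0},{"x": 0,"y": 0,"z": 0.016,"spin": 0},{"x": 0,"y": 0,"z": 0.017,"spin": 0},{"x": 0,"y": 0,"z": 0.017,"spin": 0},{"x": 0,"y": 0,"z": 0.017,"spin": 0}]'

```text
time_s: 6.95
position: [0.5498, 0.0128, 0.0411]
orientation: [[0.983, 0.183, -0.004], [0.183, -0.983, -0.001], [-0.005, 0.0, -1.0]]
contact_force: [1.6, 0.3, -0.6]
grip_width: 0.32
```

Call:
move_arm --deltas '[{"x": 0,"y": 0,"z": 0.001,"spin": 0},{"x": 0,"y": 0,"z": 0.0015,"spin": 0},{"x": 0,"y": 0,"z": 0.0015,"spin": 0}]'

```text
time_s: 7.25
position: [0.5498, 0.0128, 0.0397]
orientation: [[0.983, 0.183, -0.004], [0.183, -0.983, -0.001], [-0.004, 0.0, -1.0]]
contact_force: [1.4, -0.6, 0.1]
grip_width: 0.321
```

Call:
move_arm --deltas '[{"x": 0,"y": 0,"z": 0,"spin": 0},{"x": 0,"y": 0,"z": 0,"spin": 0},{"x": 0,"y": 0,"z": 0,"spin": 0},{"x": 0,"y": 0,"z": 0,"spin": 0},{"x": 0,"y": 0,"z": 0,"spin": 0},{"x": 0,"y": 0,"z": 0,"spin": 0},{"x": 0,"y": 0,"z": 0,"spin": 0}]' --grip 1.0

```text
time_s: 7.95
position: [0.5498, 0.0128, 0.0396]
orientation: [[0.983, 0.183, -0.004], [0.183, -0.983, -0.001], [-0.004, 0.0, -1.0]]
contact_force: [0.2, -1.5, 0.6]
grip_width: 0.996
```

Call:
move_arm --deltas '[{"x": 0,"y": 0,"z": -0.01,"spin": 0},{"x": 0,"y": 0,"z": -0.03,"spin": 0},{"x": 0,"y": 0,"z": -0.06,"spin": 0},{"x": 0,"y": 0,"z": -0.1,"spin": 0},{"x": 0,"y": 0,"z": -0.13,"spin": 0},{"x": 0,"y": 0,"z": -0.15,"spin": 0},{"x": 0,"y": 0,"z": -0.15,"spin": 0},{"x": 0,"y": 0,"z": -0.15,"spin": 0}]'

```text
time_s: 8.75
position: [0.5506, 0.013, 0.1902]
orientation: [[0.983, 0.183, -0.003], [0.183, -0.983, -0.001], [-0.003, 0.0, -1.0]]
contact_force: [0.2, 0.1, 0.2]
grip_width: 0.995
```

```bash
python3 - <<'E'
from h import *
s=monitor.get_state();print(s["time_s"],np.round(s["position"],4),np.round(s["orientation"],4).tolist(),s["contact_force"])
a=eyes.capture("wrist");cv2.imwrite("pics/w5.png",a[:,:,::-1])
C=np.array([.5424,.0557,0]);t=.185;x=np.array([np.cos(t),np.sin(t),0]);y=np.array([-x[1],x[0],0])
L=[(-.02,-.081,.066),(.02,-.081,.066),(.02,.081,.066),(-.02,.081,.066),(0,-.044,.069),(0,0,.069),(0,.044,.069)]
print(proj("wrist",[C+x*a+y*b+[0,0,h] for a,b,h in L],s).round())
# cover plan
H=np.array([[.456,.37],[.416,.376],[.429,.21],[.389,.217]]);print(H.mean(0),np.degrees(np.arctan2(*(H[:2].mean(0)-H[2:].mean(0))[::-1])))
E
```

```text
8.75 [0.5506 0.013  0.1902] [[0.9832, 0.1826, -0.0031], [0.1826, -0.9832, -0.0009], [-0.0032, 0.0003, -1.0]] [0.16280508 0.13873126 0.17075629]
[[262. 243.]
 [306. 243.]
 [310.  45.]
 [258.  45.]
 [284. 204.]
 [284. 152.]
 [284.  96.]]
[0.4225  0.29325] 80.39210955967266
```

View pics/w5.png

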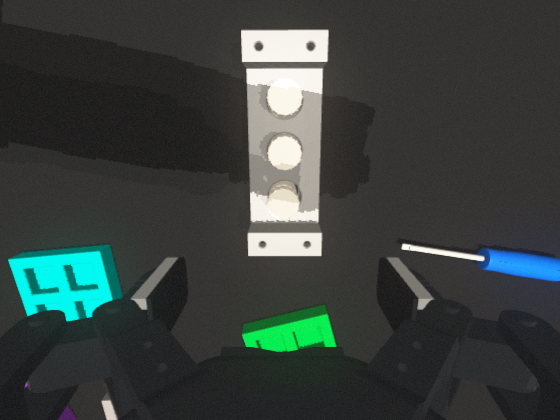

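The jar now sits in the third well: caps at (284,97), (284,152) and (284,204), each on its predicted seated position. All four taps are visible. I'll refit the clamp from them, then go to the cover.

```bash
cat >>h.py <<'E'
from scipy.optimize import least_squares
def world(v,L):
    c,q=np.cos(v[2]),np.sin(v[2]);return np.c_[v[0]+c*L[:,0]-q*L[:,1],v[1]+q*L[:,0]+c*L[:,1],L[:,2]]
def fit(obs,L,v0,s):
    L=np.array(L);f=least_squares(lambda v:(proj("wrist",world(v,L),s)-obs).ravel(),v0);return f.x,f.fun
E
python3 - <<'E'
from h import *
s=monitor.get_state();g=cv2.imread("pics/w5.png",0)
L=[(-.02,-.081,.066),(.02,-.081,.066),(.02,.081,.066),(-.02,.081,.066)]
o=[]
for c in[(262,244),(306,244),(310,46),(258,46)]:
    b,n=blob(g,*c,8,1,110);print(b.round(1),n);o.append(b)
x,f=fit(np.array(o),L,[.5424,.0557,.185],s);print(x.round(4),f.round(1))
E
```

```text
[262.  243.5] 22
[306.8 243.5] 18
[310.3  45.9] 39
[258.3  46.1] 38
[0.5416 0.0553 0.186 ] [ 0.1  0.9 -0.1  0.9  0.2 -0.7 -0.2 -0.6]
```

Call:
move_arm --deltas '[{"x": -0.007,"y": -0.03,"z": 0,"spin": 0.04},{"x": -0.016,"y": -0.065,"z": 0,"spin": 0.08},{"x": -0.026,"y": -0.105,"z": 0,"spin": 0.14},{"x": -0.036,"y": -0.145,"z": 0,"spin": 0.2},{"x": -0.046,"y": -0.185,"z": 0.005,"spin": 0.25},{"x": -0.056,"y": -0.225,"z": 0.01,"spin": 0.3},{"x": -0.066,"y": -0.265,"z": 0.015,"spin": 0.35},{"x": -0.073,"y": -0.29,"z": 0.02,"spin": 0.35},{"x": -0.075,"y": -0.299,"z": 0.02,"spin": 0.35},{"x": -0.075,"y": -0.299,"z": 0.02,"spin": 0.35}]'

```text
time_s: 9.8
position: [0.4203, 0.2935, 0.1682]
orientation: [[0.987, -0.163, -0.008], [-0.163, -0.987, -0.003], [-0.007, 0.004, -1.0]]
contact_force: [-0.2, -0.2, 0.9]
grip_width: 0.998
```

Call:
move_arm --deltas '[{"x": 0,"y": 0,"z": 0,"spin": 0},{"x": 0,"y": 0,"z": 0,"spin": 0},{"x": 0,"y": 0,"z": 0,"spin": 0}]'

```text
time_s: 10.1
position: [0.4209, 0.2924, 0.1682]
orientation: [[0.986, -0.165, -0.008], [-0.165, -0.986, -0.003], [-0.007, 0.004, -1.0]]
contact_force: [0.0, -1.1, 0.5]
grip_width: 0.999
```

```bash
python3 - <<'E'
from h import *
s=monitor.get_state();print(s["time_s"],np.round(s["position"],4),np.round(s["orientation"],4).tolist(),s["contact_force"])
a=eyes.capture("wrist");cv2.imwrite("pics/w6.png",a[:,:,::-1])
t=np.radians(-9.6);L=np.array([(-.02,-.081,.008),(.02,-.081,.008),(.02,.081,.008),(-.02,.081,.008),(0,-.048,.048),(0,.048,.048)])
P=proj("wrist",world([.4225,.293,t],L),s);print(P.round())
g=cv2.cvtColor(a,cv2.COLOR_RGB2GRAY);o=[]
for p in P[:4]:
    b,n=blob(g,*p.round(),12,1,90);print(b.round(1),n);o.append(b)
x,f=fit(np.array(o),L[:4],[.4225,.293,t],s);print(x.round(4),f.round(1));print(tool(np.array([x[0],x[1],.02])-s["position"],s).round(4),np.arctan2(s["orientation"][1][0],s["orientation"][0][0])-x[2])
E
```

```text
10.1 [0.4209 0.2924 0.1682] [[0.9862, -0.1651, -0.0075], [-0.1651, -0.9863, -0.0031], [-0.0069, 0.0043, -1.0]] [ 0.01936136 -1.11128117  0.54839707]
[[267. 268.]
 [305. 268.]
 [309. 105.]
 [265. 105.]
 [286. 254.]
 [287. 145.]]Traceback (most recent call last):
  File "<stdin>", line 8, in <module>
  File "h.py", line 27, in blob
    k=min(range(1,n),key=lambda k:np.hypot(*(c[k]-rad))+(100 if st[k][4]<8 else 0))
ValueError: min() iterable argument is empty
```

View pics/w6.png

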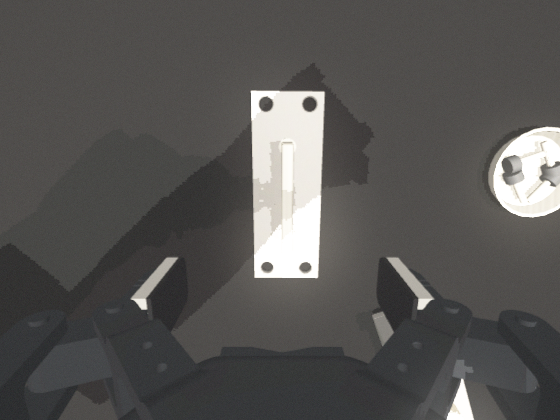

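Cover holes at (266,104), (310,104), (267,267) and (305,267) match the prediction within 1 px, with the handle along x≈287.

```bash
python3 - <<'E'
from h import *
s=monitor.get_state();g=cv2.imread("pics/w6.png",0)
t=np.radians(-9.6);L=np.array([(-.02,-.081,.008),(.02,-.081,.008),(.02,.081,.008),(-.02,.081,.008)]);o=[]
for p in[(267,267),(305,267),(310,104),(266,104)]:
    b,n=blob(g,*p,10,1,140);print(b.round(1),n);o.append(b)
x,f=fit(np.array(o),L,[.4225,.293,t],s);print(x.round(4),f.round(1));print(tool(np.array([x[0],x[1],.021])-s["position"],s).round(4),np.arctan2(s["orientation"][1][0],s["orientation"][0][0])-x[2])
E
```

```text
[266.8 266.4] 83
[304.9 266.8] 81
[309.3 103.8] 159
[265.5 103.7] 153
[ 0.4231  0.2944 -0.1712] [-0.2  0.5  0.2  0.4  0.1 -0.3 -0.1 -0.4]
[ 0.0029 -0.0028  0.1472] 0.0055524347700699195
```

Call:
move_arm --deltas '[{"x": 0.003,"y": -0.003,"z": 0.04,"spin": 0.005},{"x": 0.003,"y": -0.003,"z": 0.08,"spin": 0.005},{"x": 0.003,"y": -0.003,"z": 0.11,"spin": 0.005},{"x": 0.003,"y": -0.003,"z": 0.13,"spin": 0.005},{"x": 0.003,"y": -0.003,"z": 0.14,"spin": 0.005},{"x": 0.003,"y": -0.003,"z": 0.146,"spin": 0.005},{"x": 0.003,"y": -0.003,"z": 0.146,"spin": 0.005},{"x": 0.003,"y": -0.003,"z": 0.146,"spin": 0.005}]'

```text
time_s: 10.95
position: [0.4242, 0.2951, 0.0233]
orientation: [[0.985, -0.17, -0.006], [-0.17, -0.985, -0.002], [-0.005, 0.003, -1.0]]
contact_force: [0.1, 0.4, 0.6]
grip_width: 0.999
```

Call:
move_arm --deltas '[{"x": 0,"y": 0,"z": 0,"spin": 0},{"x": 0,"y": 0,"z": 0,"spin": 0},{"x": 0,"y": 0,"z": 0,"spin": 0},{"x": 0,"y": 0,"z": 0,"spin": 0},{"x": 0,"y": 0,"z": 0,"spin": 0},{"x": 0,"y": 0,"z": 0,"spin": 0},{"x": 0,"y": 0,"z": 0,"spin": 0},{"x": 0,"y": 0,"z": 0,"spin": 0},{"x": 0,"y": 0,"z": 0,"spin": 0},{"x": 0,"y": 0,"z": 0,"spin": 0}]' --grip 0.0 --force 70

```text
time_s: 11.95
position: [0.4246, 0.2952, 0.0235]
orientation: [[0.985, -0.17, -0.005], [-0.17, -0.985, -0.002], [-0.005, 0.002, -1.0]]
contact_force: [2.4, -0.7, 1.2]
grip_width: 0.099
```

Call:
move_arm --deltas '[{"x": 0,"y": 0,"z": -0.008,"spin": 0},{"x": 0,"y": 0,"z": -0.02,"spin": 0},{"x": 0,"y": 0,"z": -0.04,"spin": 0},{"x": 0,"y": 0,"z": -0.065,"spin": 0},{"x": 0,"y": 0,"z": -0.09,"spin": 0},{"x": 0,"y": 0,"z": -0.105,"spin": 0},{"x": 0,"y": 0,"z": -0.115,"spin": 0},{"x": 0,"y": 0,"z": -0.115,"spin": 0},{"x": 0,"y": 0,"z": -0.115,"spin": 0}]'

```text
time_s: 12.85
position: [0.4245, 0.2951, 0.138]
orientation: [[0.985, -0.17, -0.006], [-0.17, -0.985, -0.002], [-0.006, 0.003, -1.0]]
contact_force: [0.1, 0.3, -3.9]
grip_width: 0.1
```

```bash
python3 - <<'E'
from h import *
s=monitor.get_state();print(s["time_s"],np.round(s["position"],4),np.round(s["orientation"],4).tolist(),s["contact_force"],s["wrist_torque"],s["grip_width"])
a=eyes.capture("wrist");cv2.imwrite("pics/w7.png",a[:,:,::-1])
p=np.array(s["position"]);R=np.array(s["orientation"])
L=np.array([(-.02,-.081,-.0155),(.02,-.081,-.0155),(.02,.081,-.0155),(-.02,.081,-.0155)])*[1,-1,-1]
print(proj("wrist",p+L@R.T,s).round())
E
```

```text
12.85 [0.4245 0.2951 0.138 ] [[0.9854, -0.1701, -0.006], [-0.1702, -0.9854, -0.0021], [-0.0055, 0.0031, -1.0]] [ 0.06917313  0.25452811 -3.94133229] [-0.06540634  0.03393009 -0.00034921] 0.09951979847017926
[[251. 375.]
 [318. 375.]
 [328.  89.]
 [243.  89.]]
```

View pics/w7.png

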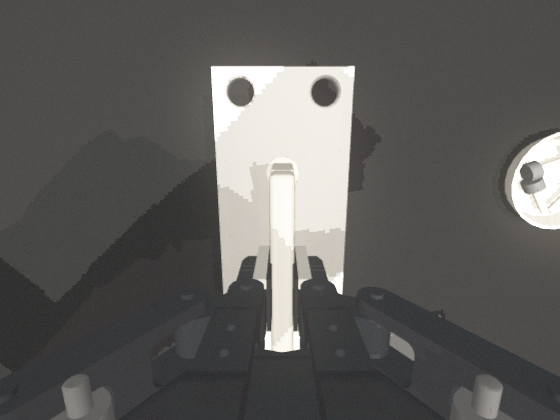

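```bash
python3 - <<'E'
from h import *
s=monitor.get_state();i=eyes.camera_info("wrist");print(i)
R=np.array(s["orientation"]);print(R@R.T)
p=np.array(s["position"]);L=np.array([[0,0,0],[0,0,-.03],[.02,.0,-.0]])
print(proj("wrist",p+L@R.T,s))
E
```

```text
{'vfov': 67.12041178049448, 'cx': 281.81620234152655, 'cy': 210.2774066967285, 'mount': array([[ 9.99999909e-01, -1.01135214e-04, -4.13640968e-04,
        -1.50893363e-03],
       [ 2.04439479e-04,  9.66138803e-01,  2.58022811e-01,
        -6.41865395e-02],
       [ 3.73539398e-04, -2.58022872e-01,  9.66138736e-01,
        -1.43000439e-01],
       [ 0.00000000e+00,  0.00000000e+00,  0.00000000e+00,
         1.00000000e+00]])}
[[ 1.00000000e+00  7.47561641e-17 -1.27113218e-18]
 [ 7.47561641e-17  1.00000000e+00 -6.00438853e-19]
 [-1.27113218e-18 -6.00438853e-19  1.00000000e+00]]
[[285.03958384 261.66331515]
 [285.75441759 292.99672583]
 [325.96150479 261.66192427]]
```

The cover hangs level and square in the jaws, with far holes at (240,92) and (325,92) and the handle centred at x≈282. Moving over the clamp.

Call:
move_arm --deltas '[{"x": 0.01,"y": 0.014,"z": 0,"spin": -0.03},{"x": 0.026,"y": 0.036,"z": 0,"spin": -0.06},{"x": 0.046,"y": 0.064,"z": 0,"spin": -0.11},{"x": 0.066,"y": 0.092,"z": 0,"spin": -0.16},{"x": 0.087,"y": 0.12,"z": 0,"spin": -0.21},{"x": 0.108,"y": 0.148,"z": 0,"spin": -0.26},{"x": 0.128,"y": 0.176,"z": 0,"spin": -0.31},{"x": 0.144,"y": 0.198,"z": 0,"spin": -0.34},{"x": 0.153,"y": 0.211,"z": 0,"spin": -0.357},{"x": 0.156,"y": 0.215,"z": 0,"spin": -0.357}]'

```text
time_s: 13.9
position: [0.5412, 0.0546, 0.1358]
orientation: [[0.983, 0.182, -0.009], [0.182, -0.983, -0.003], [-0.01, 0.002, -1.0]]
contact_force: [-0.6, -0.3, -4.9]
grip_width: 0.1
```

Call:
move_arm --deltas '[{"x": 0,"y": 0,"z": 0,"spin": 0},{"x": 0,"y": 0,"z": 0,"spin": 0},{"x": 0,"y": 0,"z": 0,"spin": 0},{"x": 0,"y": 0,"z": 0,"spin": 0}]'

```text
time_s: 14.3
position: [0.5408, 0.0555, 0.1358]
orientation: [[0.983, 0.184, -0.01], [0.184, -0.983, -0.003], [-0.01, 0.001, -1.0]]
contact_force: [0.1, -0.1, -4.5]
grip_width: 0.099
```

```bash
python3 - <<'E'
from h import *
s=monitor.get_state();print(s["time_s"],np.round(s["position"],4),np.round(s["orientation"],4).tolist(),s["contact_force"])
yaw=np.arctan2(s["orientation"][1][0],s["orientation"][0][0])
print(tool(np.array([.5418,.0565,.1075])-s["position"],s).round(4),"spin",yaw-.186)
E
```

```text
14.3 [0.5408 0.0555 0.1358] [[0.983, 0.1836, -0.0096], [0.1835, -0.983, -0.0031], [-0.0101, 0.0013, -0.9999]] [ 0.05483301 -0.08456079 -4.53172879]
[ 0.0014 -0.0008  0.0283] spin -0.001401469568966418
```

Call:
move_arm --deltas '[{"x": 0.001,"y": -0.001,"z": 0.006,"spin": 0.001},{"x": 0.001,"y": -0.001,"z": 0.014,"spin": 0.001},{"x": 0.001,"y": -0.001,"z": 0.021,"spin": 0.001},{"x": 0.001,"y": -0.001,"z": 0.026,"spin": 0.001},{"x": 0.001,"y": -0.001,"z": 0.027,"spin": 0.001},{"x": 0.001,"y": -0.001,"z": 0.027,"spin": 0.001},{"x": 0.001,"y": -0.001,"z": 0.027,"spin": 0.001},{"x": 0.001,"y": -0.001,"z": 0.027,"spin": 0.001}]'

```text
time_s: 15.1
position: [0.5417, 0.0566, 0.1092]
orientation: [[0.983, 0.182, -0.009], [0.182, -0.983, -0.003], [-0.009, 0.001, -1.0]]
contact_force: [-0.1, 0.5, -3.6]
grip_width: 0.101
```

```bash
python3 - <<'E'
from h import *
s=monitor.get_state();print(s["time_s"],np.round(s["position"],4),np.round(s["orientation"],4).tolist(),s["contact_force"])
a=eyes.capture("wrist");b=eyes.capture("scene")[:,:,::-1];t=eyes.capture("top")[:,:,::-1]
A=cv2.resize(a[20:200,160:420,::-1],None,fx=2,fy=2)[:, :520]
B=cv2.resize(b[160:260,240:380],(280,200));T=cv2.resize(t[185:255,215:325],(280,178))
B=cv2.resize(b[165:255,235:361],(280,200))
out=np.zeros((400,800,3),np.uint8);out[:360,:520]=A;out[:200,520:]=B;out[200:378,520:]=T
cv2.imwrite("pics/fin1.png",out);cv2.imwrite("pics/w8.png",a[:,:,::-1]);cv2.imwrite("pics/s8.png",b)
E
```

```text
15.1 [0.5417 0.0566 0.1092] [[0.9832, 0.1824, -0.0088], [0.1824, -0.9832, -0.0031], [-0.0092, 0.0014, -1.0]] [-0.12073341  0.45463073 -3.61379592]
```

View pics/fin1.png

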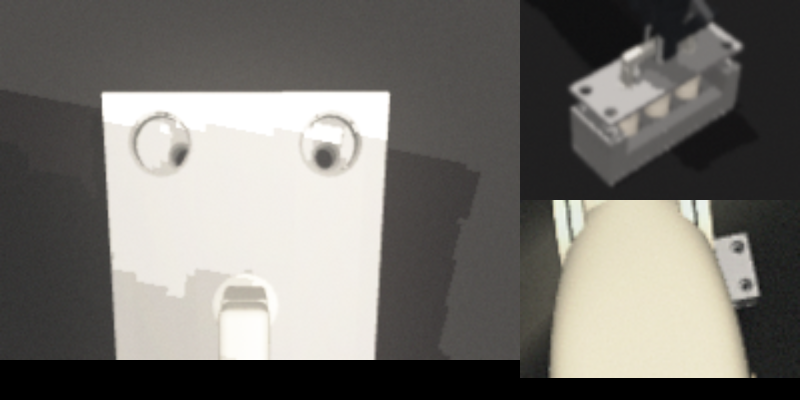

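The far holes, at (161,143) and (330,145), show their taps inside at (178,154) and (324,157), slightly right of centre. The scene inset shows the plate level with a clear gap above the caps. I'll quantify the offset and check the near end in the top view.

```bash
python3 - <<'E'
from h import *
s=monitor.get_state()
i=eyes.camera_info("wrist");M=np.array(i["mount"]);f=210/np.tan(np.radians(i["vfov"]/2));print(M[:3,3].round(4))
def tf(px,z):
    d=M[:3,:3]@[(px[0]-i["cx"])/f,(px[1]-i["cy"])/f,1];return M[:3,3]+d*(z-M[2,3])/d[2]
g=cv2.imread("pics/w8.png",0)
R=np.array(s["orientation"])
H=[tf(p,.0155) for p in((240.5,91.5),(325,92.5))];T=[tf(p,.0432) for p in((249,97),(322,98.5))]
print(np.round(H,4),np.round(T,4))
for h,t in zip(H,T): print("tap-hole world->tool horizontal",(lambda w:(R.T@[w[0],w[1],0]).round(4))(R@(t-h)))
t=eyes.capture("top")[:,:,::-1];cv2.imwrite("pics/t9.png",cv2.resize(t[190:250,290:330],None,fx=10,fy=10,interpolation=cv2.INTER_CUBIC))
L=np.array([(-.02,-.081,.0937),(.02,-.081,.0937),(-.02,-.081,.066),(.02,-.081,.066)])
for v in([.5417,.0556,.183],[.5416,.0553,.186]):print(((proj("top",world(v,L))-[290,190])*10).round())
E
```

```text
[-0.0017 -0.0648 -0.143 ]
[[-0.0213 -0.0804  0.0155]
 [ 0.0186 -0.0799  0.0155]] [[-0.02   -0.0802  0.0432]
 [ 0.0206 -0.0794  0.0432]]
tap-hole world->tool horizontal [ 0.0009  0.0002 -0.    ]
tap-hole world->tool horizontal [ 0.0017  0.0005 -0.    ]
[[136. 277.]
 [104. 128.]
 [133. 293.]
 [101. 148.]]
[[137. 276.]
 [104. 127.]
 [134. 293.]
 [102. 147.]]
```

View pics/t9.png

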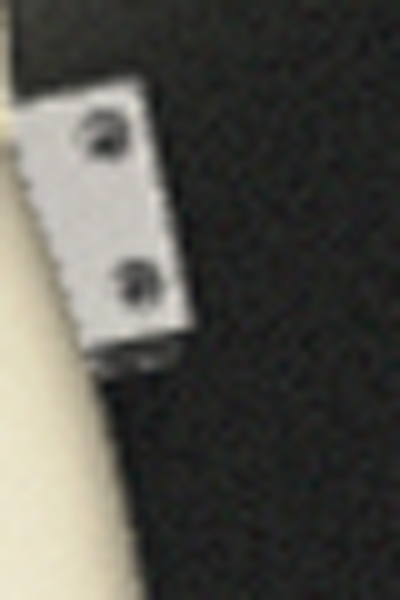

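Near-end holes at (104,134) and (137,280) are within 1 mm of prediction. Both views ask for about +1.2 mm along tool x.

Call:
move_arm --deltas '[{"x": 0.001,"y": 0,"z": 0.001,"spin": 0},{"x": 0.0013,"y": 0,"z": 0.001,"spin": 0},{"x": 0.0013,"y": 0,"z": 0.001,"spin": 0},{"x": 0.0013,"y": 0,"z": 0.001,"spin": 0},{"x": 0.0013,"y": 0,"z": 0.001,"spin": 0},{"x": 0.0013,"y": 0,"z": 0.001,"spin": 0},{"x": 0.0013,"y": 0,"z": 0.001,"spin": 0},{"x": 0.0013,"y": 0,"z": 0.001,"spin": 0}]'

```text
time_s: 16.1
position: [0.5428, 0.0569, 0.108]
orientation: [[0.983, 0.183, -0.009], [0.183, -0.983, -0.003], [-0.01, 0.001, -1.0]]
contact_force: [-0.2, -0.2, -3.8]
grip_width: 0.101
```

```bash
python3 - <<'E'
from h import *
s=monitor.get_state();print(s["time_s"],np.round(s["position"],4),np.round(s["orientation"],4).tolist(),s["contact_force"],np.abs(s["qd"]).max())
a=eyes.capture("wrist")[:,:,::-1];b=eyes.capture("scene")[:,:,::-1]
out=np.zeros((600,800,3),np.uint8)
out[:240]=cv2.resize(a[70:130,190:390],(800,240),interpolation=cv2.INTER_CUBIC)
out[240:600,:540]=cv2.resize(b[170:250,245:365],(540,360),interpolation=cv2.INTER_CUBIC)
cv2.imwrite("pics/fin2.png",out)
E
```

```text
16.1 [0.5428 0.0569 0.108 ] [[0.9832, 0.1825, -0.0092], [0.1825, -0.9832, -0.003], [-0.0096, 0.0013, -1.0]] [-0.18837177 -0.17530763 -3.77845554] 0.0024354975186766897
```

View pics/fin2.png

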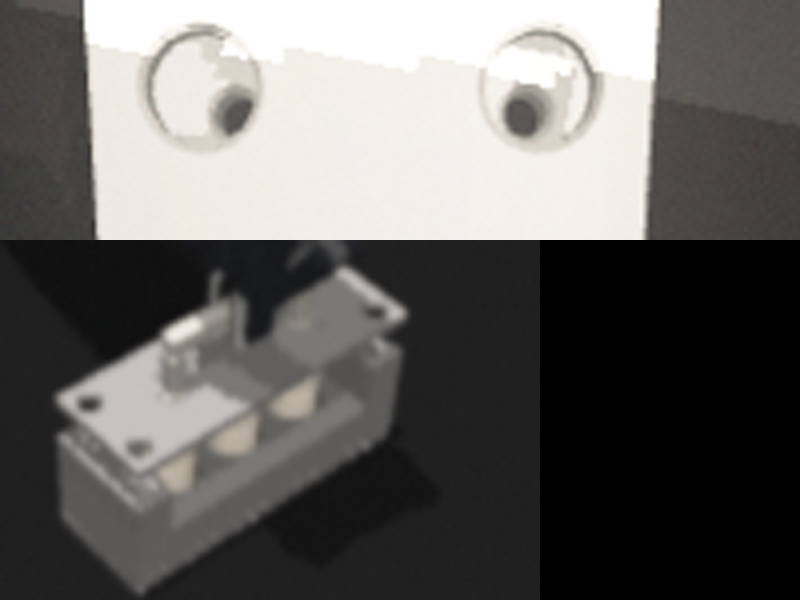

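The taps sit symmetrically inside the far holes: taps (232,112) and (525,117), holes (202,88) and (541,90). The remaining offset is about 1 mm, against 3.5 mm of clearance. The plate looks parallel to the clamp with a gap above all three caps, and the arm is still. Handing in.

```bash
python3 -c "
from bench import r;print(r.close_job())"
```

```text
the job is handed in; nothing more can be done
None
```

The jar from the grey rack is fully down in the clamp's empty well and released. The arm is holding the cover by its handle over the clamp. I handed the job in at about 16 s of the 61 s allowed.

**Last checks**
- **Jar:** it went down with no notable contact force. Afterwards all three caps appeared at their predicted seated positions in the wrist picture.
- **Cover height:** its underside is about 15–16 mm above the jar caps, and the pictures show a clear gap. The wrist force is only the cover's weight, about 4 N.
- **Stillness:** the highest joint speed was 0.002 rad/s.
- **Far holes:** both threaded holes show inside the cover holes in the wrist camera. About 1 mm of sideways offset is left, against about 3.5 mm of clearance.
- **Near holes:** the wrist camera cannot see these. Before the last 1.2 mm correction, the top view put them within about 1 mm of prediction. I did not check them again after that move.

**Small disagreements**
- **Camera calibration:** the wrist camera's reported mounting drifted by about 1.5 mm between calls. I used the hole-to-thread offset within one picture for the last correction.
- **Tilt:** the tool leans about 0.5°, of which about 0.2–0.3° was picked up after the grasp, so the cover should be level to about that.

I made no deliberate contact with the dish, bottle or screwdriver and stayed well clear of them, but took no final picture to confirm they are where they were.

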